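Slide the loaded serving tray across the gap into the tray station

ROBOT

A 7-joint arm with a two-finger parallel gripper is mounted at the origin on the work surface. World frame = base frame: x ahead of the robot, y to its left, z up, the work surface at z = 0. Lengths are in m, angles in degrees, forces in N, time in s.
With the tool pointing down it reaches from about 0.425 to 0.875 m from the base axis. Payload 8.4 kg.
Tool frame: the origin (TCP) lies on the centre line of the jaws, within the pads' length; the fingertips stand 25 mm ahead of it and the grasp point (between the pads) lies 6 mm ahead of it (ctrl.nose_length is the distance from the TCP to the fingertips, in m); z points along the fingers, y is the line along which they close (so a half turn about z gives the same grasp; the last joint's range is limited). The gripper opens to 87 mm and grips with 3 to 60 N. Pads are 19 mm wide; open, the fingers measure 117 mm over their backs; the gripper's body (75 mm by 190 mm) begins 51 mm behind the grasp point.
Start: joints at [61.696, 19.091, 2.286, 83.961, -0.768, 76.965, -3.352], TCP at [0.25, -0.6, 0.208] pointing down, gripper open.
Joint ranges: [-147.57, 147.57], [-21.85, 119.76], [-74.77, 79.35], [14.55, 137.4], [-85.83, 265.84], [4.83, 119.75], [-152.11, 152.11]. Speed limits (degrees/s): [127.2, 127.2, 159.86, 159.86, 180, 180, 180].

INTERFACE

Orientations are given as [roll, pitch, yaw] about the fixed x, y, z axes, in that order (R = Rz(yaw) Ry(pitch) Rx(roll)).
In Python, from bench import ctrl gives the robot as it stands. The module is installed in compiled form; this text tells all that it offers.
- The arm moves only by the shell command python3 -m crank 'ROWS'. ROWS is JSON, a list of rows, each a list of 7 numbers: the opening in per cent of the stroke, from 0 (shut) to 100 (fully open), then the shift along the tool's x, y, z each as a share of 60 mm, from -1 to 1, then the turn, a rotation vector about the tool's x, y, z each as a share of 0.12 rad, from -1 to 1. In form: [[fingers, dx, dy, dz, ax, ay, az], ...]. A call has 1 to 8 rows; each row shifts and turns the commanded pose from where the row before left it, along the tool's axes as they then stand; what a row does not reach is not made up. A row lasts 1/8 s, in which the tool goes at most 62.5 mm and 10.7 degrees, less where a joint would pass 70% of its speed; a pose out of reach is approached as far as the arm can. A call with a number of a shift or a turn outside -1 to 1 is refused whole. A call with a gripper value outside its range is refused whole. The fingers move at their own pace and stop on an object; the grip force is fixed at half the most. Time passes only in rows, so rows that do not move let the fingers close. It gives the time, the measured TCP pose, the force, the opening and the grip force at its end, in the units of the state.
- ctrl.read_state(): the state, without advancing time (a new reading comes with each control period).
- ctrl.get_image(name): name is "scene" or "top" or "wrist"; returns a dict with "frame" (480x640x3 uint8, blue, green, red), "fx", "fy", "cx", "cy" (pixels), "R" (3x3) and "t" (3): a world point X has camera coordinates R X + t. Camera axes: x right, y down, z forward; pixel columns grow to the right and rows downward; lengths in m; the calibration is good to about 2 mm. A picture is of the moment at which its call begins. There is no depth.
- ctrl.finish_job(): hands the job in; it is judged then, once.
The state is a dict: "time": time; "joint_pos": joint angles; "qvel": joint speeds; "tau": joint torques, N m; "ee_pos": TCP position; "tcp_rot": TCP orientation; "ft_force": force on the tool from outside, world axes, zero at the start; "moment": the same for the moment, N m; "gripper_width": finger opening in m; "grip_force": force on a finger pad.
Only numpy, scipy, OpenCV 4.12 (cv2) and the standard library are available. Lean on these libraries where they do the work, as an engineer would, in place of code of your own. Each camera call takes 0.05 s, during which the arm holds its last target. There are 200 camera calls.

TASK

Slide the loaded wooden tray, handle end last, from the pale wooden riser across the open gap and into the grey tray station, keeping it level so that its nose never sags into the gap and never lifting it off to carry it. Push it gently fully home against the black rubber stop, so that the yellow sprung catch snaps up behind it, without ramming the stop or the side rails. Keep the bottle and tumblers standing on the tray, leave the sugar jar, the mug and the rest of the tableware alone, then let go.

Things in the scene. Friction and masses are not known exactly. Their poses are not given: they have to be found in the camera images.
- riser: pale wooden riser, fixed, deck 400 mm (x) by 380 mm (y), deck top 80 mm above the table. Origin on the table surface, right below its straight gap edge, on the tray lane's centre line; +y of its frame runs along the lane towards the gap and station, z up; the deck reaches y = 0 to -380 mm, x = -150 to +250 mm
- station: grey-topped tray station, fixed, across a 105 to 125 mm gap from the riser; deck 400 mm (x) by 390 mm (y), its top 78 mm above the origin and 1 to 3 mm below the riser's deck. Origin at table level below its mouth edge at the gap, on the bay's centre line; +y runs into the bay (the sliding direction), z up; deck from y = 0 to 390 mm
- station_home (a point): point on the station's deck on the bay's centre line, 310 mm in from the mouth edge; axes as the station's. The stop's face is clamped somewhere from 0 to 40 mm beyond this point (different each time, not measured: feel or see where it is)
- fittings: side rails and stop of the station; origin that of the station. Two dark steel rails 18 mm high, 232 mm apart (6 mm clearance each side of the tray), from the mouth in, flared about 13 mm wider each side at the mouth; between them at the bay's end a black rubber stop bar 228 x 16 x 30 mm high, clamped where it is, with the catch on its carriage
- catch (a joint): yellow sprung catch in the station deck, 60 mm wide, on the centre line: a ramp rising 7 mm towards the stop, its square face always 262.5 mm before the stop's face. Joint in m: 0 = fully up, -0.0085 = pressed below flush. The tray rides it down (spring 1 to 2.5 N); when the tray's nose is within 2.5 mm of the stop it snaps up behind the tray's tail
- tray: wooden tray, 260 mm long (y), 220 mm wide (x), floor 8 mm thick, rim 24 mm high, 0.33 kg. Origin at the centre of its underside, nose to +y, tail with the handle to -y, z up. Loaded (0.9 kg in all) near the nose: centre of mass only about 80 mm behind the nose, so it tips into the gap unless its tail is held down. Friction on the decks: 4 to 7 N
- tray_nose (a point): middle of the bottom edge of the tray's nose, 130 mm ahead of the tray's origin; axes as the tray's
- tray_handle (a point): point in the dark wooden upright handle tab on the tray's tail, 45 mm above the tray's underside, 123 mm behind its origin; axes as the tray's. The tab is 14 mm thick (y), 70 mm wide (x), its top 66 mm above the underside; pinch it from above with the fingers closing along y, one each side; it takes a 60 N grip
- bottle: closed green glass bottle, 72 mm diameter, 180 mm high, about 0.34 kg, standing loose on the tray near its nose; origin centre of base
- tumbler_a: empty glass tumbler, 62 mm diameter, 85 mm high, 0.11 kg, loose on the tray beside the bottle; origin centre of base
- tumbler_b: a second, same tumbler on the bottle's other side; origin centre of base
- sugar_jar: white lidded jar 64 mm diameter, 90 mm high, on the riser beside the tray's lane; leave alone
- mug: blue mug 80 mm diameter, 85 mm high, on the station outside the rails; leave alone

How it is judged:
By the outcome, as a careful person would: the job done as asked, in the order asked, and still so for the second after the job is handed in, with the robot touching nothing.
It also fails if it takes over 51 s, if anything falls off the work surface, if the arm or the gripper's body presses on something with over 40 N, if the wrist force passes 120 N, or if a joint passes its speed limit or range.

## Working session

There is one attempt and no reset: what is moved stays moved. The work goes in short steps, Python scripts to look and compute and a shell command to move; the robot and the scene stay as the last step left them, time stands still between calls to the robot, and variables do not carry over. Pictures are saved under pics/ and viewed, at most 10 in all, crops included, and the job is handed in when it is done.

```bash
mkdir -p pics
cat > h.py <<'E'
from bench import ctrl
import numpy as np, cv2, pickle
def snap(n,f):
    d=ctrl.get_image(n); cv2.imwrite('pics/'+f+'.png',d['frame']); pickle.dump(d,open('pics/'+f+'.pkl','wb')); return d
def px2w(d,u,v,z):
    r=d['R'].T@np.array([(u-d['cx'])/d['fx'],(v-d['cy'])/d['fy'],1]); c=-d['R'].T@d['t']
    return c+r*(z-c[2])/r[2]
def w2px(d,X):
    p=d['R']@np.array(X)+d['t']; return d['fx']*p[0]/p[2]+d['cx'],d['fy']*p[1]/p[2]+d['cy']
def load(f): return pickle.load(open('pics/'+f+'.pkl','rb'))
E
python3 - <<'E'
from h import *
snap('top','t0');snap('scene','s0')
print(ctrl.read_state())
E
```

```text
{'time': 0.1, 'joint_pos': array([61.69495731, 19.12844941,  2.28447321, 84.00417233, -0.76776082,
       76.96588692, -3.35014284]), 'qvel': array([ 0.02612706, -0.00164151,  0.02199408,  0.00684289,  0.05378923,
        0.14000229, -0.05622336]), 'tau': array([ 4.30192187e-03, -6.57807398e+01,  1.34028956e+00, -4.04702604e+01,
       -5.94444014e-02,  4.10633802e-02,  1.42820550e-04]), 'ee_pos': array([ 0.24982486, -0.59960319,  0.20755541]), 'tcp_rot': array([-1.79916912e+02,  5.55361699e-03,  2.26221908e+01]), 'ft_force': array([ 0.34965663, -0.11640618, -0.0423975 ]), 'moment': array([-0.02395001, -0.00540423, -0.01477654]), 'grip_force': 0.0, 'gripper_width': 0.08700435144527337}
```

View pics/t0.png

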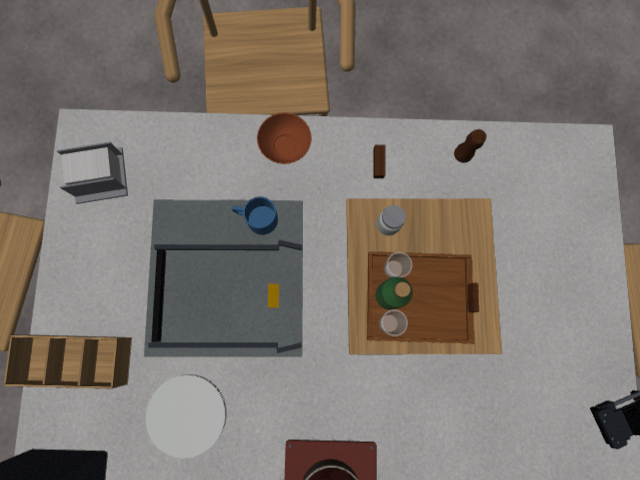

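View pics/s0.png

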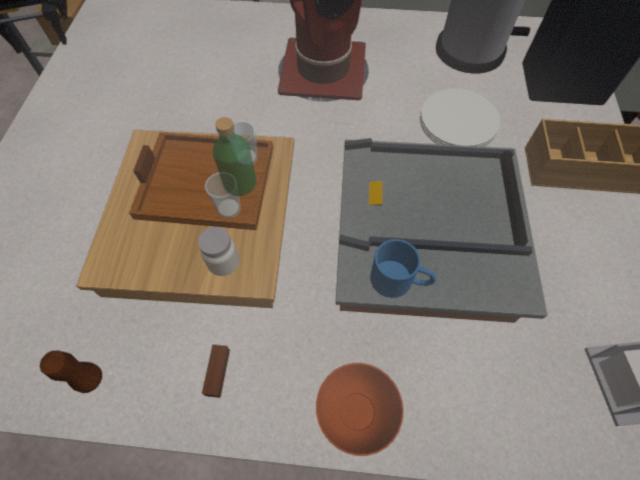

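The top view shows the tray (u 368–473, v 252–342) on the riser, with its handle at about (474,297). The station bay is to the left (u 163–302) with the catch at (273,295). The scene view agrees with this layout. I'll enlarge the top view to measure.

Run:
```python
from h import *
d=load('t0');f=d['frame']
c=cv2.resize(f[190:365,340:510],None,fx=3.4,fy=3.4,interpolation=cv2.INTER_CUBIC)
c2=cv2.resize(f[190:365,140:310],None,fx=3.4,fy=3.4,interpolation=cv2.INTER_CUBIC)
cv2.imwrite('pics/c1.png',cv2.resize(c,(578,595)));cv2.imwrite('pics/c2.png',cv2.resize(c2,(578,595)))
```

```text
(no output)
```

View pics/c1.png

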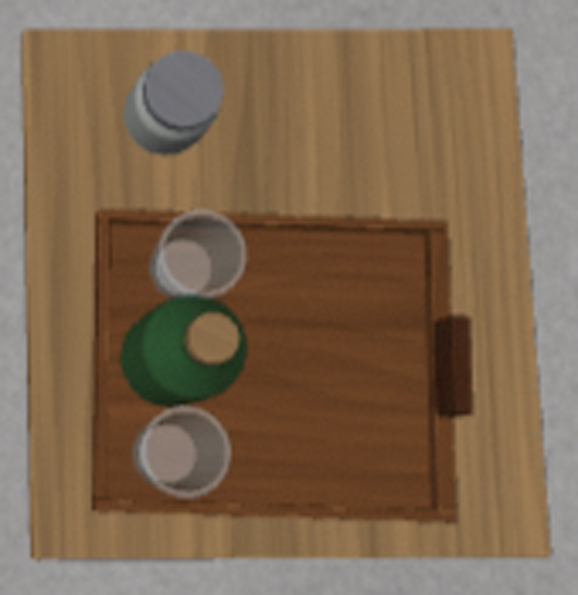

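View pics/c2.png

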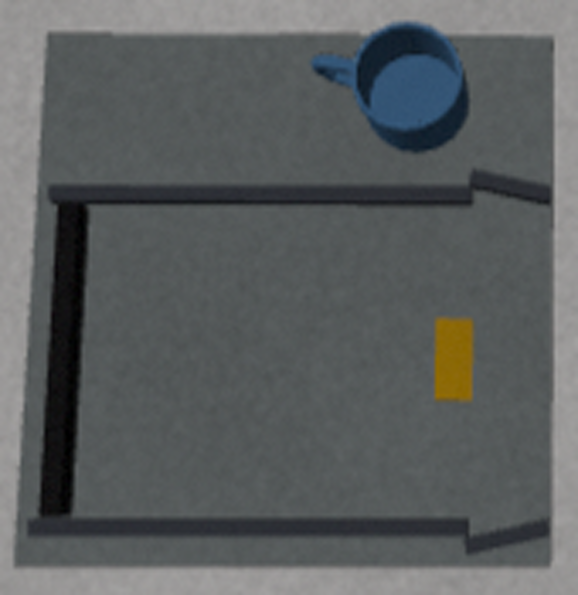

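Run:
```python
from h import *
np.set_printoptions(precision=4,suppress=True)
d=load('t0'); print('cam',-d['R'].T@d['t'],d['R'][2])
def P(n,u0,pts,z):
    a=np.array([px2w(d,u0+x/3.4,190+y/3.4,z)[:2] for x,y in pts]); print(n,a.tolist() and a.round(4).tolist()); return a
P('riser TL,BL,TR,BR',340,[(23,30),(32,558),(513,30),(550,557)],.08)
t=P('tray rim TL TR BR BL',340,[(97,211),(445,222),(456,521),(94,510)],.104);print(t.mean(0))
for a,b in((0,1),(1,2),(2,3),(3,0)):print(np.linalg.norm(t[a]-t[b]),np.degrees(np.arctan2(*(t[a]-t[b])[::-1])))
h=P('handle',340,[(438,315),(470,317),(471,414),(438,414)],.146);print(h.mean(0))
P('station TR BR TL BL',140,[(553,38),(551,566),(48,33),(15,566)],.078)
P('rails upper',140,[(50,187),(470,187),(50,203),(470,204)],.096)
P('rails lower',140,[(30,518),(467,519),(30,535),(467,535)],.096)
P('stop top',140,[(58,204),(88,205),(72,515),(40,515)],.108)
P('catch',140,[(435,319),(435,400),(473,319),(473,400)],.080)
```

```text
cam [0.386  0.066  1.3149] [ 0.1842 -0.0058 -0.9829]
riser TL,BL,TR,BR [[0.7319, -0.0261], [0.3351, -0.0378], [0.7428, -0.4054], [0.3453, -0.4159]]
tray rim TL TR BR BL [[0.5881, -0.081], [0.5869, -0.3394], [0.3696, -0.34], [0.3707, -0.0798]]
[ 0.4788 -0.21  ]
0.25849278540117243 89.73344761075508
0.21722800843609763 0.13792841924401023
0.2601397101868794 -90.24816995285717
0.21730608673915114 179.70354857750937
handle [[0.513, -0.3181], [0.5122, -0.3408], [0.444, -0.339], [0.4434, -0.3158]]
[ 0.4781 -0.3285]
station TR BR TL BL [[0.7228, 0.0894], [0.3264, 0.0791], [0.7157, 0.4776], [0.3167, 0.4673]]
rails upper [[0.5927, 0.46], [0.6013, 0.1476], [0.5806, 0.4589], [0.5884, 0.1471]]
rails lower [[0.3514, 0.4537], [0.3587, 0.1403], [0.3395, 0.4527], [0.3474, 0.1399]]
stop top [[0.5781, 0.4491], [0.578, 0.4271], [0.3546, 0.4203], [0.354, 0.443]]
catch [[0.5035, 0.1708], [0.4437, 0.1683], [0.5043, 0.1425], [0.4444, 0.1402]]
```

Each measured size matches what was given:

| Item | Measured | Given |
|---|---|---|
| Tray | 259×217 mm | 260×220 mm |
| Gap | ≈116 mm | 105–125 mm |
| Handle | ≈(0.478, −0.333) | – |
| Bay line through | (0.474, 0.150), yaw ≈1.4° | – |
| Stop face y, from catch and stop | ≈0.432 | – |

Now moving above the handle.

```bash
python3 -m crank '[[100,0,0,0,0,0,0.8],[100,0,0,0,0,0,0.8],[100,0,0,0,0,0,0.8],[100,0,0,0,0,0,0.9]]'; python3 -m crank '[[100,0.6,-0.7,0,0,0,0],[100,0.63,-0.74,0,0,0,0],[100,0.63,-0.74,0,0,0,0],[100,0.63,-0.74,0,0,0,0],[100,0.63,-0.74,0,0,0,0],[100,0.6,-0.7,0,0,0,0],[100,0,0,0,0,0,0]]'
python3 - <<'E'
from h import *
d=snap('wrist','w1')
print(w2px(d,(.478,-.333,.146)),w2px(d,(.513,-.333,.146)),w2px(d,(.443,-.333,.146)),ctrl.read_state()['tcp_rot'])
E
```

```text
time: 0.6
ee_pos: [0.2498, -0.5997, 0.2078]
tcp_rot: [-179.9, 0.0, -0.3]
ft_force: [0.5, 0.2, -0.1]
gripper_width: 0.087
grip_force: 0.0
time: 1.48
ee_pos: [0.4768, -0.3335, 0.208]
tcp_rot: [-179.9, -0.0, 0.4]
ft_force: [-0.4, 0.8, -0.6]
gripper_width: 0.0871
grip_force: 0.0
(np.float64(315.72626941032706), np.float64(244.7886860519568)) (np.float64(316.2014095688965), np.float64(183.9242307527799)) (np.float64(315.28270802012156), np.float64(301.60796752015466)) [-1.79951715e+02  1.99808061e-02  1.86623783e-01]
```

View pics/w1.png

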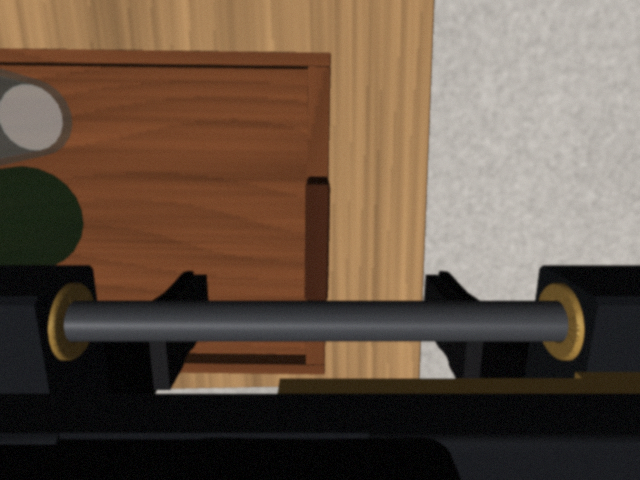

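The wrist view shows the handle tab at u 306–329 with its far end at v≈180, within 2 mm of my estimate, and the tray edges are square to the jaws. Descending and gripping.

```bash
python3 -m crank '[[100,0.02,0,0.4,0,0,0],[100,0,0,0.4,0,0,0],[100,0,0,0.3,0,0,0],[100,0,0,0.13,0,0,0],[100,0,0,0,0,0,0]]'; python3 -m crank '[[20,0,0,0,0,0,0],[0,0,0,0,0,0,0],[0,0,0,0,0,0,0],[0,0,0,0,0,0,0],[0,0,0,0,0,0,0],[0,0,0,0,0,0,0]]'
```

```text
time: 2.15
ee_pos: [0.4744, -0.3389, 0.1344]
tcp_rot: [-180.0, 0.0, -0.1]
ft_force: [-0.3, -0.2, 0.4]
gripper_width: 0.0867
grip_force: 0.0
time: 2.9
ee_pos: [0.4747, -0.3386, 0.1345]
tcp_rot: [-180.0, 0.0, -0.1]
ft_force: [-0.2, -0.5, -0.1]
gripper_width: 0.035
grip_force: 0.0
```

```bash
python3 -m crank '[[35,0.04,-0.07,0,0,0,0],[35,0,0,0,0,0,0]]'; python3 -m crank '[[0,0,0,0,0,0,0],[0,0,0,0,0,0,0],[0,0,0,0,0,0,0],[0,0,0,0,0,0,0],[0,0,0,0,0,0,0]]'
```

```text
time: 3.15
ee_pos: [0.4775, -0.3338, 0.1345]
tcp_rot: [-180.0, -0.0, -0.0]
ft_force: [0.3, -0.1, 0.2]
gripper_width: 0.0309
grip_force: 0.0
time: 3.78
ee_pos: [0.4771, -0.3345, 0.1346]
tcp_rot: [-180.0, 0.0, -0.1]
ft_force: [0.8, -0.8, 1.2]
gripper_width: 0.0006
grip_force: 0.0
```

The jaws closed on nothing, so I need to look.

Run:
```python
from h import *
d=snap('wrist','w2');e=snap('scene','s2')
a=cv2.resize(d['frame'],(400,300));b=cv2.resize(e['frame'][100:300,80:347],(400,300),interpolation=cv2.INTER_CUBIC)
cv2.imwrite('pics/m2.png',np.hstack([a,b]));print(ctrl.read_state()['ee_pos'],ctrl.nose_length)
```

```text
[ 0.47710308 -0.334475    0.1345399 ] 0.025
```

View pics/m2.png

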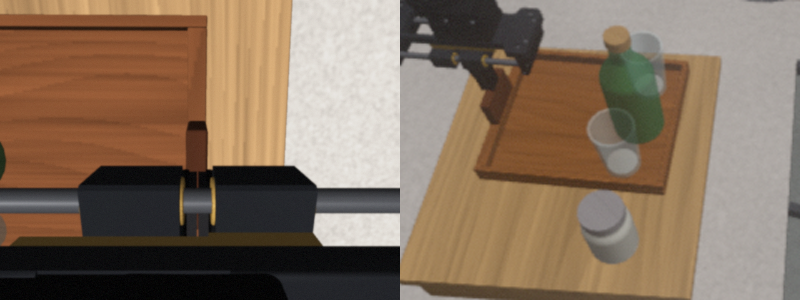

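Run:
```python
from h import *
s=ctrl.read_state();print(s['gripper_width'],s['grip_force'],s['ee_pos'],s['ft_force'])
e=load('s2')
img=cv2.resize(e['frame'][110:210,120:200],None,fx=6,fy=6,interpolation=cv2.INTER_CUBIC)
p=np.array([.477,-.3345,.1345])
for q,c in [((.4865,-.3345,.1095),(0,0,255)),((.4865,-.3345,.1475),(0,255,0)),((.513,-.333,.146),(255,0,0)),((.443,-.333,.146),(255,0,0)),((.513,-.333,.104),(255,255,0))]:
    u,v=w2px(e,q); print(q,u,v); cv2.circle(img,(int((u-120)*6),int((v-110)*6)),4,c,-1)
d=load('w2');w=cv2.resize(d['frame'][180:420,230:420],(475,600))
cv2.imwrite('pics/m3.png',np.hstack([cv2.resize(img,(320,400)),cv2.resize(w,(317,400))]))
```

```text
0.00019704930884538045 0.0 [ 0.47710308 -0.334475    0.1345399 ] [ 0.41619805 -0.10413894  0.59036101]
(0.4865, -0.3345, 0.1095) 144.78955942613288 172.53149944296172
(0.4865, -0.3345, 0.1475) 138.3098881205672 161.05070726748494
(0.513, -0.333, 0.146) 135.36276752835576 171.82713256954833
(0.443, -0.333, 0.146) 145.48377335887454 145.37477399073163
(0.513, -0.333, 0.104) 142.70651813453952 184.20392733837596
```

View pics/m3.png

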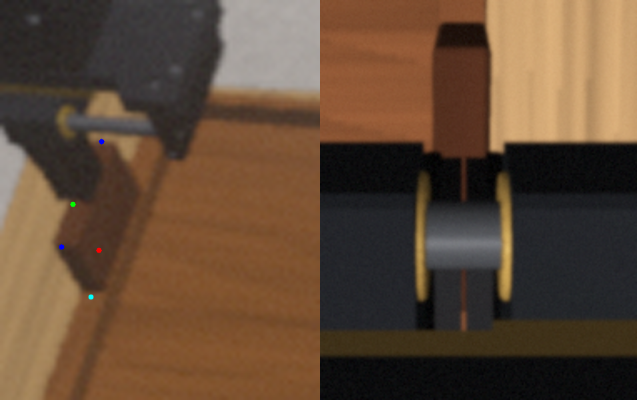

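Run:
```python
from h import *
np.set_printoptions(precision=4,suppress=True)
for f,p in(('w1',(.4768,-.3335,.208)),('w2',(.4771,-.3345,.1345))):
    d=load(f);c=-d['R'].T@d['t'];print(f,c,c-p,d['fx']);
    tip=np.array(p)-[0,0,.025]
    for q in((.513,-.333,.146),(.513,-.34,.146),(.513,-.326,.146),(.513,-.333,.104),tuple(tip+[.0095,0,0]),tuple(tip-[.0095,0,0]),tuple(tip+[.0095,0,.038])):print(np.round(q,4),np.round(w2px(d,q),1))
print(ctrl.read_state()['joint_pos'])
```

```text
w1 [ 0.5429 -0.3333  0.3843] [0.0661 0.0002 0.1763] 429.59440052578645
[ 0.513 -0.333  0.146] [316.2 183.9]
[ 0.513 -0.34   0.146] [328.8 184. ]
[ 0.513 -0.326  0.146] [303.6 183.8]
[ 0.513 -0.333  0.104] [316.3 175.8]
[ 0.4863 -0.3335  0.183 ] [316.6 248.3]
[ 0.4673 -0.3335  0.183 ] [316.3 285.1]
[ 0.4863 -0.3335  0.221 ] [316.5 274. ]
w2 [ 0.5432 -0.3344  0.3108] [0.0661 0.0001 0.1763] 429.59440052578645
[ 0.513 -0.333  0.146] [312.6 208.2]
[ 0.513 -0.34   0.146] [330.6 208.2]
[ 0.513 -0.326  0.146] [294.6 208.2]
[ 0.513 -0.333  0.104] [313.3 192.5]
[ 0.4866 -0.3345  0.1095] [316.4 248.1]
[ 0.4676 -0.3345  0.1095] [316.4 284.9]
[ 0.4866 -0.3345  0.1475] [316.5 273.8]
[ 36.1809  14.4949  -6.4632  98.7275   1.753   66.8778 -60.84  ]
```

The fingers appear to sit at about the height of the handle's top, roughly 35 mm higher than the stated tip position. That fits both the wrist and scene pictures, and the jaws closing on nothing. I'll part the jaws and go down 20 mm, which is safe under either reading.

```bash
python3 -m crank '[[60,0,0,0,0,0,0],[60,0,0,0,0,0,0],[60,0,0,0,0,0,0],[60,0,0,0,0,0,0],[60,0,0,0,0,0,0],[60,0,0,0,0,0,0]]'; python3 -m crank '[[60,0,0,0.11,0,0,0],[60,0,0,0.11,0,0,0],[60,0,0,0.11,0,0,0],[60,0,0,0,0,0,0],[60,0,0,0,0,0,0]]'
python3 - <<'E'
from h import *
d=snap('wrist','w4');e=snap('scene','s4')
b=cv2.resize(e['frame'][110:210,100:220],(480,400),interpolation=cv2.INTER_CUBIC)
w=cv2.resize(d['frame'][180:420,225:417],(320,400))
cv2.imwrite('pics/m4.png',np.hstack([b,w]))
E
```

```text
time: 4.62
ee_pos: [0.4771, -0.3345, 0.1345]
tcp_rot: [-180.0, 0.0, -0.1]
ft_force: [0.1, -0.3, -0.5]
gripper_width: 0.0493
grip_force: 0.0
time: 5.25
ee_pos: [0.4772, -0.3345, 0.1148]
tcp_rot: [-180.0, -0.0, -0.1]
ft_force: [0.8, 0.6, 0.5]
gripper_width: 0.0521
grip_force: 0.0
```

View pics/m4.png

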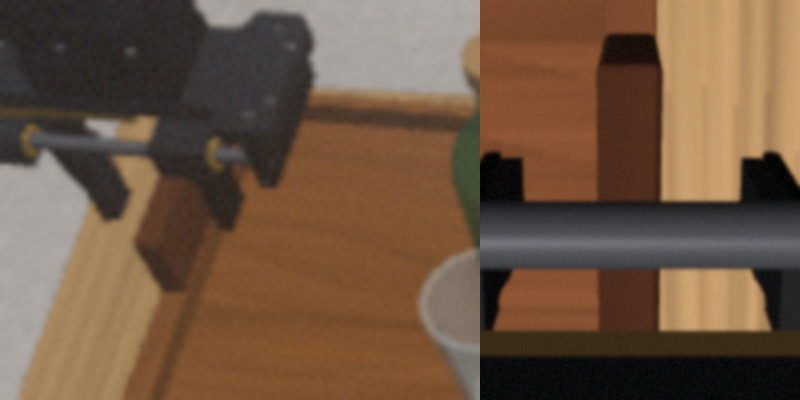

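The fingers now straddle the handle. The handle is centred at u≈629 and the jaws at u≈632 in the crop. The right fingertip is at crop (232,230). Next I'll work out the tip height.

Run:
```python
from h import *
e=load('s4')
for z in(.09,.10,.11,.12,.13,.14):print(z,np.round(px2w(e,100+232/4,110+230/4,z),4),np.round(px2w(e,100+115/4,110+220/4,z),4))
```

```text
0.09 [ 0.4561 -0.3208  0.09  ] [ 0.4554 -0.3872  0.09  ]
0.1 [ 0.4636 -0.3154  0.1   ] [ 0.4628 -0.3809  0.1   ]
0.11 [ 0.471 -0.31   0.11 ] [ 0.4703 -0.3746  0.11  ]
0.12 [ 0.4785 -0.3045  0.12  ] [ 0.4778 -0.3682  0.12  ]
0.13 [ 0.486  -0.2991  0.13  ] [ 0.4853 -0.3619  0.13  ]
0.14 [ 0.4934 -0.2936  0.14  ] [ 0.4927 -0.3556  0.14  ]
```

The tips are at z≈0.127, which is 12 mm above the reported TCP. Going down 16 mm more, then closing.

```bash
python3 -m crank '[[60,0,0,0.09,0,0,0],[60,0,0,0.09,0,0,0],[60,0,0,0.09,0,0,0],[60,0,0,0,0,0,0]]'; python3 -m crank '[[0,0,-0.01,0,0,0,0],[0,0,0,0,0,0,0],[0,0,0,0,0,0,0],[0,0,0,0,0,0,0],[0,0,0,0,0,0,0],[0,0,0,0,0,0,0],[0,0,0,0,0,0,0]]'
```

```text
time: 5.85
ee_pos: [0.4767, -0.3342, 0.0979]
tcp_rot: [-180.0, 0.1, -0.1]
ft_force: [-0.3, -0.1, -0.1]
gripper_width: 0.0522
grip_force: 0.0
time: 6.72
ee_pos: [0.4771, -0.334, 0.0986]
tcp_rot: [180.0, -0.0, -0.1]
ft_force: [-0.8, 0.1, 1.2]
gripper_width: 0.0138
grip_force: 30.0
```

Gripped at 30 N with a width of 13.8 mm, which matches the tab. Now sliding, easing into the bay line.

```bash
python3 -m crank '[[0,0,-0.03,0,0,0,0],[0,0.005,-0.07,0,0,0,-0.015],[0,0.005,-0.1,0,0,0,-0.015],[0,0.005,-0.13,0,0,0,-0.015],[0,0.005,-0.13,0,0,0,-0.015],[0,0.005,-0.13,0,0,0,-0.015],[0,0.005,-0.13,0,0,0,-0.015],[0,0.005,-0.13,0,0,0,-0.015]]'; python3 -m crank '[[0,0.01,-0.13,0,0,0,-0.015],[0,0.01,-0.13,0,0,0,-0.015],[0,0.01,-0.13,0,0,0,-0.015],[0,0.01,-0.13,0,0,0,-0.015],[0,0.01,-0.13,0,0,0,-0.015],[0,0.01,-0.13,0,0,0,-0.015],[0,0.01,-0.13,0,0,0,-0.015],[0,0.005,-0.08,0,0,0,-0.01]]'
```

```text
time: 7.72
ee_pos: [0.479, -0.2825, 0.0986]
tcp_rot: [180.0, -0.0, 0.7]
ft_force: [-0.4, -4.9, -1.3]
gripper_width: 0.014
grip_force: 30.0
time: 8.72
ee_pos: [0.4825, -0.2231, 0.0988]
tcp_rot: [180.0, -0.0, 1.5]
ft_force: [-0.3, -5.2, 0.5]
gripper_width: 0.0137
grip_force: 30.0
```

```bash
python3 -m crank '[[0,0,-0.08,0,0,0,0],[0,0,-0.12,0,0,0,0],[0,0,-0.13,0,0,0,0],[0,0,-0.13,0,0,0,0],[0,0,-0.12,0,0,0,0],[0,0,-0.06,0,0,0,0],[0,0,0,0,0,0,0]]'
python3 - <<'E'
from h import *
d=snap('top','t5');e=snap('scene','s5')
c=cv2.resize(d['frame'][225:365,250:430],(520,404),interpolation=cv2.INTER_CUBIC)
b=cv2.resize(e['frame'][120:260,230:360],(275,296),interpolation=cv2.INTER_CUBIC);b=np.vstack([b,np.zeros((108,275,3),np.uint8)])
cv2.imwrite('pics/m5.png',np.hstack([c,b]))
E
```

```text
time: 9.6
ee_pos: [0.4817, -0.1848, 0.0989]
tcp_rot: [180.0, -0.0, 1.5]
ft_force: [0.8, -3.9, 0.9]
gripper_width: 0.0135
grip_force: 30.0
```

View pics/m5.png

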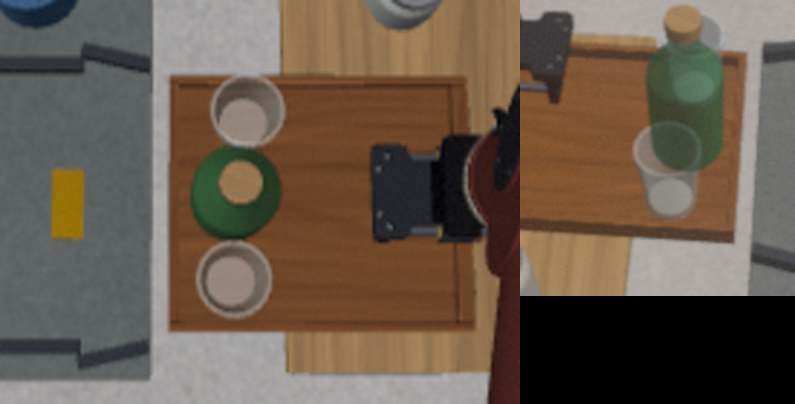

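Run:
```python
from h import *
d=load('t5')
f=lambda x,y,z:np.round(px2w(d,250+x/2.889,225+y/2.886,z)[:2],4)
print('nose',f(170,76,.104),f(170,330,.104),'tail',f(467,76,.104),f(475,330,.104))
print('rail inner up base',f(82,72,.078),f(2,71,.078),'low top',f(80,341,.096),f(2,341,.096))
print('catch',f(68,204,.08),'mouth',f(151,200,.078))
```

```text
nose [0.5858 0.0695] [0.3687 0.0635] tail [ 0.5929 -0.1898] [ 0.3752 -0.1941]
rail inner up base [0.5915 0.1479] [0.5905 0.219 ] low top [0.3575 0.1394] [0.3558 0.2054]
catch [0.474  0.1555] mouth [0.4795 0.0832]
```

The nose is about 1 mm off the bay line with a yaw of 1.5°, and the load is standing. Carrying on across the gap.

```bash
python3 -m crank '[[0,-0.005,-0.06,0,0,0,0],[0,-0.005,-0.11,0,0,0,0],[0,0,-0.13,0,0,0,0],[0,0,-0.13,0,0,0,0],[0,0,-0.13,0,0,0,0],[0,0,-0.13,0,0,0,0],[0,0,-0.12,0,0,0,0],[0,0,-0.12,0,0,0,0]]'; python3 -m crank '[[0,0,-0.1,0,0,0,0],[0,0,-0.1,0,0,0,0],[0,0,-0.1,0,0,0,0],[0,0,-0.1,0,0,0,0]]'; python3 -m crank '[[0,0,-0.1,0,0,0,0],[0,0,-0.1,0,0,0,0],[0,0,-0.1,0,0,0,0],[0,0,-0.1,0,0,0,0],[0,0,-0.1,0,0,0,0],[0,0,-0.1,0,0,0,0]]'
```

```text
time: 10.7
ee_pos: [0.48, -0.1307, 0.0994]
tcp_rot: [179.9, -0.1, 1.4]
ft_force: [0.4, -9.3, 5.3]
gripper_width: 0.0139
grip_force: 30.1
time: 11.2
ee_pos: [0.4795, -0.107, 0.0996]
tcp_rot: [179.8, -0.1, 1.4]
ft_force: [-0.0, -8.8, 5.3]
gripper_width: 0.0137
grip_force: 30.2
time: 11.95
ee_pos: [0.478, -0.0703, 0.099]
tcp_rot: [179.9, -0.0, 1.4]
ft_force: [0.2, -7.9, 3.7]
gripper_width: 0.0141
grip_force: 30.2
```

```bash
python3 -m crank '[[0,0.005,-0.1,0,0,0,0],[0,0.005,-0.1,0,0,0,0],[0,0.005,-0.1,0,0,0,0],[0,0,-0.1,0,0,0,0],[0,0,-0.1,0,0,0,0],[0,0,-0.1,0,0,0,0],[0,0,-0.1,0,0,0,0],[0,0,-0.1,0,0,0,0]]'; python3 -m crank '[[0,0,-0.1,0,0,0,0],[0,0,-0.1,0,0,0,0],[0,0,-0.1,0,0,0,0],[0,0,-0.1,0,0,0,0]]'
```

```text
time: 12.95
ee_pos: [0.4768, -0.0212, 0.0981]
tcp_rot: [180.0, 0.1, 1.4]
ft_force: [0.6, -3.3, -3.8]
gripper_width: 0.0139
grip_force: 30.1
time: 13.45
ee_pos: [0.4769, 0.0032, 0.0984]
tcp_rot: [-180.0, 0.0, 1.5]
ft_force: [1.0, -1.9, -3.8]
gripper_width: 0.0138
grip_force: 30.2
```

```bash
python3 -m crank '[[0,0,-0.11,0.004,0,0,0],[0,0,-0.11,0.004,0,0,0],[0,0,-0.12,0.004,0,0,0],[0,0,-0.12,0.004,0,0,0],[0,0,-0.12,0.004,0,0,0],[0,0,-0.12,0.004,0,0,0],[0,0,-0.11,0,0,0,0],[0,0,-0.1,0,0,0,0]]'; python3 -m crank '[[0,0,-0.1,0.003,0,0,0],[0,0,-0.1,0.003,0,0,0],[0,0,-0.1,0.003,0,0,0],[0,0,-0.1,0,0,0,0]]'
```

```text
time: 14.45
ee_pos: [0.4757, 0.0577, 0.0971]
tcp_rot: [-180.0, 0.0, 1.4]
ft_force: [0.5, -3.6, -2.5]
gripper_width: 0.0139
grip_force: 30.0
time: 14.95
ee_pos: [0.4751, 0.0816, 0.0966]
tcp_rot: [180.0, -0.0, 1.4]
ft_force: [-0.5, -4.5, -1.4]
gripper_width: 0.0136
grip_force: 30.0
```

```bash
python3 -m crank '[[0,0,-0.1,0,0,0,0],[0,0,-0.1,0,0,0,0],[0,0,-0.1,0.003,0,0,0],[0,0,-0.1,0.003,0,0,0],[0,0,-0.1,0,0,0,0],[0,0,-0.1,0,0,0,0],[0,0,-0.1,0,0,0,0],[0,0,-0.1,0,0,0,0]]'; python3 -m crank '[[0,0,-0.08,0,0,0,0],[0,0,-0.08,0,0,0,0],[0,0,-0.07,0,0,0,0],[0,0,-0.06,0,0,0,0],[0,0,-0.05,0,0,0,0],[0,0,-0.04,0,0,0,0]]'
```

```text
time: 15.95
ee_pos: [0.4739, 0.1296, 0.0963]
tcp_rot: [180.0, 0.0, 1.4]
ft_force: [0.5, -5.2, -1.0]
gripper_width: 0.0136
grip_force: 30.0
time: 16.7
ee_pos: [0.4732, 0.1522, 0.0962]
tcp_rot: [180.0, 0.0, 1.4]
ft_force: [-0.2, -4.8, -1.1]
gripper_width: 0.0138
grip_force: 30.0
```

```bash
python3 -m crank '[[0,0,-0.04,0,0,0,0],[0,0,-0.04,0,0,0,0],[0,0,-0.04,0,0,0,0],[0,0,-0.04,0,0,0,0],[0,0,-0.04,0,0,0,0],[0,0,-0.03,0,0,0,0],[0,0,-0.02,0,0,0,0],[0,0,-0.02,0,0,0,0]]'; python3 -m crank '[[0,0,-0.02,0,0,0,0],[0,0,-0.02,0,0,0,0],[0,0,-0.02,0,0,0,0],[0,0,-0.02,0,0,0,0]]'
```

```text
time: 17.7
ee_pos: [0.4728, 0.1683, 0.0962]
tcp_rot: [180.0, 0.0, 1.4]
ft_force: [-0.2, -5.4, -0.3]
gripper_width: 0.0137
grip_force: 30.0
time: 18.2
ee_pos: [0.4727, 0.1731, 0.0962]
tcp_rot: [180.0, 0.0, 1.4]
ft_force: [0.2, -5.7, -1.1]
gripper_width: 0.0138
grip_force: 30.0
```

```bash
python3 -m crank '[[0,0,-0.015,0,0,0,0],[0,0,-0.015,0,0,0,0],[0,0,-0.015,0,0,0,0]]'; python3 -m crank '[[0,0,-0.015,0,0,0,0],[0,0,-0.015,0,0,0,0]]'
```

```text
time: 18.58
ee_pos: [0.4726, 0.1758, 0.0962]
tcp_rot: [180.0, 0.0, 1.4]
ft_force: [1.1, -5.3, -0.7]
gripper_width: 0.0141
grip_force: 30.0
time: 18.82
ee_pos: [0.4724, 0.1778, 0.0961]
tcp_rot: [-180.0, 0.0, 1.4]
ft_force: [0.9, -3.6, -3.1]
gripper_width: 0.0137
grip_force: 30.0
```

```bash
python3 -m crank '[[0,0,-0.015,0,0,0,0],[0,0,-0.015,0,0,0,0]]'
```

```text
time: 19.08
ee_pos: [0.4726, 0.1792, 0.0961]
tcp_rot: [180.0, 0.0, 1.4]
ft_force: [1.3, -6.5, -1.3]
gripper_width: 0.0139
grip_force: 30.0
```

```bash
python3 -m crank '[[0,0,-0.015,0,0,0,0],[0,0,-0.01,0,0,0,0]]'
```

```text
time: 19.32
ee_pos: [0.4729, 0.1794, 0.0961]
tcp_rot: [179.9, 0.0, 1.4]
ft_force: [1.4, -10.9, -1.4]
gripper_width: 0.0137
grip_force: 30.0
```

```bash
python3 -m crank '[[0,0,-0.01,0,0,0,0],[0,0,0,0,0,0,0]]'
```

```text
time: 19.58
ee_pos: [0.4729, 0.1794, 0.0961]
tcp_rot: [179.9, 0.0, 1.4]
ft_force: [2.8, -10.3, -1.0]
gripper_width: 0.0135
grip_force: 30.0
```

Contact with the stop at y=0.1794: motion stopped and the push rose to about 10 N. I'll relax the push, open and rise.

```bash
python3 -m crank '[[0,0,0.01,0.006,0,0,0],[0,0,0,0,0,0,0],[60,0,0,0,0,0,0],[60,0,0,0,0,0,0],[60,0,0,0,0,0,0],[60,0,0,0,0,0,0],[60,0,0,0,0,0,0]]'; python3 -m crank '[[60,0,0,-0.2,0,0,0],[60,0,0,-0.5,0,0,0],[60,0,0,-0.7,0,0,0],[60,0,0,-0.7,0,0,0],[60,0,0.5,-0.4,0,0,0],[60,0,0.9,0,0,0,0],[60,0,0.9,0,0,0,0],[60,0,0.9,0,0,0,0]]';python3 -m crank '[[60,0,0.9,0,0,0,0],[60,0,0.9,0,0,0,0],[60,0,0,0,0,0,0]]'
python3 - <<'E'
from h import *
d=snap('top','t6');e=snap('scene','s6')
c=cv2.resize(d['frame'][190:365,140:315],(400,400),interpolation=cv2.INTER_CUBIC)
b=cv2.resize(e['frame'][90:320,310:540],(400,400),interpolation=cv2.INTER_CUBIC)
cv2.imwrite('pics/m6.png',np.hstack([c,b]))
E
```

```text
time: 20.45
ee_pos: [0.4726, 0.1811, 0.0959]
tcp_rot: [-180.0, -0.0, 1.5]
ft_force: [0.0, 0.2, 0.0]
gripper_width: 0.0504
grip_force: 0.0
time: 21.45
ee_pos: [0.4773, -0.0126, 0.2471]
tcp_rot: [-180.0, -0.1, 1.5]
ft_force: [0.4, -0.6, 0.2]
gripper_width: 0.0519
grip_force: 0.0
time: 21.82
ee_pos: [0.4795, -0.1235, 0.2465]
tcp_rot: [180.0, -0.0, 1.0]
ft_force: [-0.0, 0.3, 0.5]
gripper_width: 0.0521
grip_force: 0.0
```

View pics/m6.png

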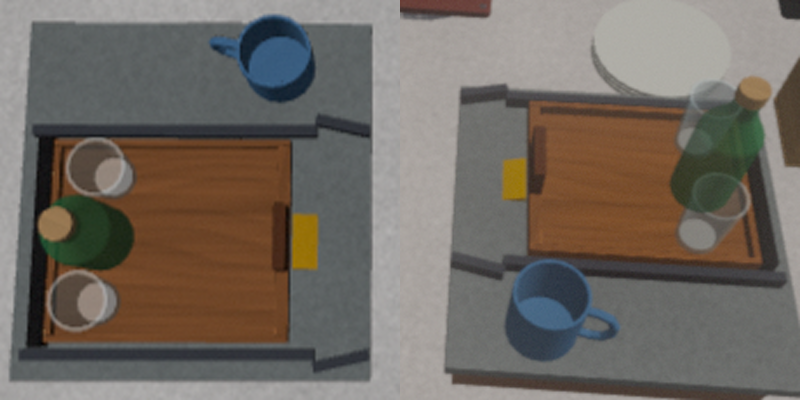

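The tray is nosed onto the stop between the rails, the load is standing, and the whole catch shows behind the tail (crop 292–318, 215–269). I'll compare the catch's pixels with the first scene picture, when it was up.

Run:
```python
from h import *
for n in('s0','s5','s6','t0','t6'):
    f=load(n)['frame']; h=cv2.cvtColor(f,cv2.COLOR_BGR2HSV);m=cv2.inRange(h,(18,180,100),(32,255,255))
    if n[0]=='s': m[:150]=0;m[230:]=0;m[:,:340]=0;m[:,420:]=0
    else: m[:270]=0;m[320:]=0;m[:,:250]=0;m[:,300:]=0
    y,x=np.nonzero(m);print(n,len(x),x.min(),x.max(),y.min(),y.max(),x.mean(),y.mean())
```

```text
s0 256 370 381 182 203 375.4765625 192.71484375
s5 261 369 381 182 203 375.4904214559387 192.68965517241378
s6 263 370 381 182 204 375.5665399239544 192.79087452471484
t0 251 268 278 284 306 273.0 295.0876494023904
t6 251 268 278 284 306 273.0 295.0876494023904
```

The catch sits exactly where it did when it was fully up, so it has snapped up behind the tray.

```bash
python3 -c "
from bench import ctrl
print(ctrl.finish_job())"
```

```text
the job is handed in; nothing more can be done
None
```

The tray was slid level across the gap and pushed home against the stop at about 10 N; the catch is up behind it, the bottle and tumblers are standing, the gripper is clear, and the job was handed in at about 22 s.

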